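Set the taper jig to its middle hole

ROBOT

A 6-joint arm with a two-finger parallel gripper is mounted at the origin on the work surface. World frame = base frame: x ahead of the robot, y to its left, z up, the work surface at z = 0. Lengths are in m, angles in degrees, forces in N, time in s.
With the tool pointing down it reaches from about 0.4 to 0.825 m from the base axis. Payload 7 kg.
Tool frame: the origin (TCP) lies midway between the tips of the shut fingers; the grasp point (between the pads) lies 19 mm behind it; z points along the fingers, y is the line along which they close (so a half turn about z gives the same grasp; the last joint's range is limited). The gripper opens to 88 mm and grips with 3 to 60 N. Pads are 19 mm wide; open, the fingers measure 130 mm over their backs; the gripper's body (78 mm by 193 mm) begins 47 mm behind the grasp point.
Start: joints at [-58.837, 20.546, 0.682, 0, -70.136, -16.507], TCP at [0.171, -0.653, 0.227] pointing down, gripper open.
Joint ranges: [-176.03, 176.03], [-82.01, 121.73], [-58.28, 71.71], [-173.87, 95.51], [-174.79, -0.11], [-173.66, 173.66]. Speed limits (degrees/s): [136.94, 136.94, 172.46, 180, 180, 180].

INTERFACE

Orientations are given as [roll, pitch, yaw] about the fixed x, y, z axes, in that order (R = Rz(yaw) Ry(pitch) Rx(roll)).
In Python, from plant import r gives the robot as it stands. The module is installed in compiled form; this text tells all that it offers.
- The arm moves only by the tool play_rows, never from a script. Its argument "rows" is a list of rows, each an object with "slide": the shift along the tool's x, y, z as a fraction of full scale, a list of three; "delta_rot": the turn, a rotation vector about the tool's x, y, z as a fraction of full scale, a list of three; "fingers": the opening, from -1 (shut) to 1 (fully open). In form: [{"slide": [x, y, z], "delta_rot": [rx, ry, rz], "fingers": fingers}, ...]. A call has 1 to 8 rows; each row shifts and turns the commanded pose from where the row before left it, along the tool's axes as they then stand; what a row does not reach is not made up. Full scale, the value 1, is 0.15 m for a shift and 0.08 rad for a turn. A row lasts 1/8 s, in which the tool goes at most 62.5 mm and 10.7 degrees, less where a joint would pass 70% of its speed; a pose out of reach is approached as far as the arm can. A call with a number of a shift or a turn outside -1 to 1 is refused whole. A call with a gripper value outside its range is refused whole. The fingers move at their own pace and stop on an object; "squeeze" is the grip in N (left out, the last holds). Time passes only in rows, so rows that do not move let the fingers close. It gives the time, the measured TCP pose, the force, the opening and the grip force at its end, in the units of the state.
- r.get_state(): the state, without advancing time (a new reading comes with each control period).
- r.capture(name): name is "scene" or "side" or "wrist"; returns a dict with "image" (384x512x3 uint8, blue, green, red), "fx", "fy", "cx", "cy" (pixels), "distortion" ([k1, k2, p1, p2, k3] as OpenCV has them; the pictures are not rectified), "R" (3x3) and "t" (3): a world point X has camera coordinates R X + t; the wrist camera has in their place "T_tool_cam" (4x4, takes a point from camera to tool coordinates, whose origin is the TCP and whose axes are the flange's). Camera axes: x right, y down, z forward; pixel columns grow to the right and rows downward; lengths in m; the calibration is good to about 2 mm. A picture is of the moment at which its call begins: read the wrist's pose just before it. There is no depth.
- r.close_job(): hands the job in; it is judged then, once.
The state is a dict: "time_s": time; "joints": joint angles; "qd": joint speeds; "joint_torque": joint torques, N m; "tcp_pos": TCP position; "eef_rot": TCP orientation; "contact_force": force on the tool from outside, world axes, zero at the start; "moment": the same for the moment, N m; "gripper_width": finger opening in m; "gripper_force": force on a finger pad.
Only numpy, scipy, OpenCV 4.12 (cv2) and the standard library are available. Lean on these libraries where they do the work, as an engineer would, in place of code of your own. Each camera call takes 0.05 s, during which the arm holds its last target. There are 200 camera calls.

TASK

Set the taper jig to its middle setting: take the flat metal stay by its knob, lift it and pull the hinged fence open until the middle one of its five holes drops over the fixed pin and the stay lies flat. Then turn the keeper over the pin as far as it goes, so that the stay cannot lift off. Leave the other things on the bench where they are.

Things in the scene. Friction and masses are not known exactly. Their poses are not given: they have to be found in the camera images.
- jig: taper jig, screwed to the bench; plywood board 18 mm thick. Origin on the bench top, below the pin; x along the fixed rail from the pin to the hinge end (away from the robot), y towards the side to which the fence opens. Fixed rail: pale wood, 35 mm wide, top 53 mm above the bench, along x at y = 0 from x = -90 to 275 mm. Board: x -100 to 275, y -85 to 200 mm.
- pin_foot (a point): foot of the fixed steel pin that stands upright on the fixed rail, 54 mm above the bench, level with the underside of the stay when this lies flat. The pin is 8 mm in diameter, its rounded tip 15 mm above this point. The underside of the stay must pass above the tip to get on or off.
- fence_hinge (a point): vertical hinge axis of the fence, on top of the fence's far end (at jig x = 240, y = 40 mm).
- fence (a joint): opening angle of the fence, a pale wooden rail 35 mm wide, 330 mm long, top 53 mm above the bench; 0 = parallel to the fixed rail, up to 0.65 rad as its free end (nearer to the robot) swings towards jig +y. Stays where it is left (about 0.5 N at the stay's pivot moves it). Moved by pulling or pushing the stay.
- stay_pivot (a point): pivot of the stay on top of the fence, 240 mm from the fence hinge, 54 mm above the bench, level with the underside of the stay.
- stay_swing (a joint): swing of the stay about the vertical axis of its pivot; 0 = square to the fence, pointing across the fixed rail (jig -y when the fence is closed), positive = turned towards the hinge end (anticlockwise seen from above). Range -0.3 to 1.0 rad. Stays where it is left.
- stay_lift (a joint): tilt of the stay up from level about a horizontal axis through its pivot at the height of its underside; 0 = lying flat (it cannot go lower), up to 0.6 rad. Falls back by its own weight.
- stay_hole (a point): the middle (third) of the stay's five holes, at its underside, 120 mm from the pivot. The stay is a flat aluminium bar 28 mm wide, 5 mm thick, about 0.11 kg, with round 11 mm holes 70, 95, 120, 145 and 170 mm from its pivot. x axis along the stay from the pivot to the knob, z up when it lies flat.
- stay_knob (a point): centre (half-way up) of the round dark wooden knob, 22 mm across, 46 mm tall, on the stay's free end 205 mm from the pivot; this point is 28 mm above the stay's underside. x axis along the stay, away from the pivot. Gripped from above with the fingers closing across the stay, the knob can tilt between the fingers as the stay is lifted.
- keeper (a joint): turn of the keeper, a flat steel turn-button (18 mm wide, 6 mm thick, underside 70.5 mm above the bench, just over the pin's tip) on a pillar on the fixed rail. Near 0 it points aside to jig +y; it grows clockwise seen from above to a stop at 1.75 rad, where it points along the rail and covers the pin. Stays where left (about 0.6 N at its post moves it).
- keeper_pivot (a point): vertical axis of the keeper, 45 mm from the pin towards the robot end of the fixed rail, at the keeper's underside.
- keeper_post (a point): centre (half-way up) of the upright round post on the keeper, 12 mm in diameter and 42 mm tall, 36 mm from the keeper's axis; it can be gripped or pushed. The post's foot is 76.5 mm above the bench. x axis from the keeper's axis to the post.
- offcut: bystander: dark hardwood offcut 60 x 30 x 15 mm lying on the jig's board beside the fixed rail, near the hinge end; origin under its centre
- screwdriver: bystander: screwdriver lying on the bench a little to the right of the jig; origin at its underside
- screw_jar: bystander: squat jar of screws, 56 mm across, 60 mm tall, standing to the right of the jig; origin under its centre
- mug: bystander: white mug, 80 mm across, 90 mm tall; origin under its centre
- glue: bystander: glue bottle, 60 mm across, 170 mm tall; origin under its centre
- tape: bystander: tape measure 70 x 35 x 65 mm; origin under its centre
- square: bystander: try square lying flat, wooden stock 120 mm, steel blade 200 mm; origin under the centre of the stock

How it is judged:
By the outcome, as a careful person would: the job done as asked, in the order asked, and still so for the second after the job is handed in, with the robot touching nothing.
It also fails if it takes over 51 s, if anything falls off the work surface, if the arm or the gripper's body presses on something with over 40 N, if the wrist force passes 120 N, or if a joint passes its speed limit or range.

## Working session

There is one attempt and no reset: what is moved stays moved. The work goes in short steps, Python scripts to look and compute and a tool call to move; the robot and the scene stay as the last step left them, time stands still between calls to the robot, and variables do not carry over. Pictures are saved under pics/ and viewed, at most 10 in all, crops included, and the job is handed in when it is done.

Besides the shell and the picture viewer there is one more tool, called after "Call:" in YAML: its name, and indented under it one key for each argument. play_rows: Moves the arm, as the interface text tells. Shift numbers are shares of 0.15 m and turn numbers shares of 0.08 rad, none past 1 either way. Its arguments: {"type":"object","properties":{"rows":{"type":"array"},"squeeze":{"type":"number"}},"required":["rows"]}

```bash
mkdir -p pics; python3 - <<'E'
from plant import r
import cv2,json,numpy as np
s=r.get_state();print(s['time_s'],s['tcp_pos'],s['eef_rot'],s['contact_force'])
for n in("scene","side"):
    c=r.capture(n);cv2.imwrite(f"pics/{n}0.png",c.pop("image"))
    print(n,c)
    json.dump({k:np.array(v).tolist() for k,v in c.items()},open(n+".json","w"))
E
```

```text
0.0 [ 0.17066897 -0.65254863  0.22561964] [ 1.79903474e+02 -8.66966621e-03 -1.65347461e+02] [-0.19142423  0.32536414  0.3332471 ]
scene {'fx': 470.8171366999728, 'fy': 470.8171366999728, 'cx': 255.83995353643382, 'cy': 189.88741030849354, 'distortion': array([-0.13581675,  0.        ,  0.        ,  0.        ,  0.        ]), 'R': array([[ 0.81989409,  0.57248818,  0.005564  ],
       [ 0.43260762, -0.61313872, -0.66099286],
       [-0.3749991 ,  0.54435117, -0.75037156]]), 't': array([-0.45328866, -0.18845912,  1.79219826])}
side {'fx': 371.45899001173854, 'fy': 371.45899001173854, 'cx': 251.95018991226016, 'cy': 184.82580539101676, 'distortion': array([-0.07194978,  0.        ,  0.        ,  0.        ,  0.        ]), 'R': array([[-0.99276289, -0.11962292,  0.01059275],
       [-0.09312993,  0.71119221, -0.69680159],
       [ 0.07581996, -0.69274526, -0.71718571]]), 't': array([0.57102191, 0.11293009, 1.18298125])}
```

View pics/scene0.png

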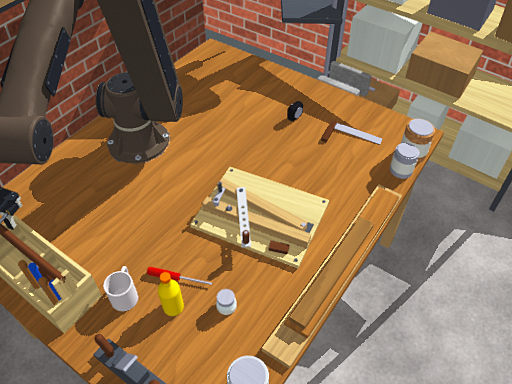

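View pics/side0.png

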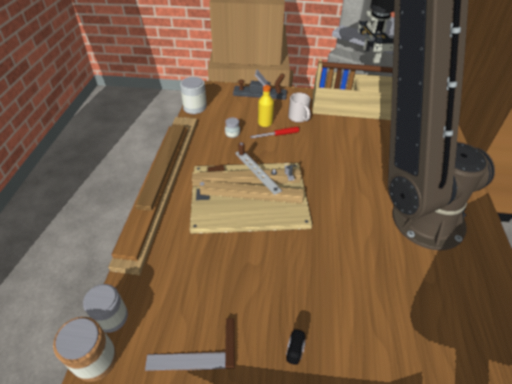

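The scene view shows the jig near pixels (190–330, 168–268): the stay is the white bar from (240,190) to (247,240), with the knob at (246,237). In the side view the jig is at (190–310, 162–232). I'll enlarge both.

```bash
python3 - <<'E'
import cv2
a=cv2.imread("pics/scene0.png")[160:272,185:335];b=cv2.imread("pics/side0.png")[135:240,182:322]
cv2.imwrite("pics/a.png",cv2.resize(a,None,fx=5.3,fy=5.3,interpolation=cv2.INTER_CUBIC))
cv2.imwrite("pics/b.png",cv2.resize(b,None,fx=5.5,fy=5.5,interpolation=cv2.INTER_CUBIC))
E
```

```text
(no output)
```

View pics/a.png

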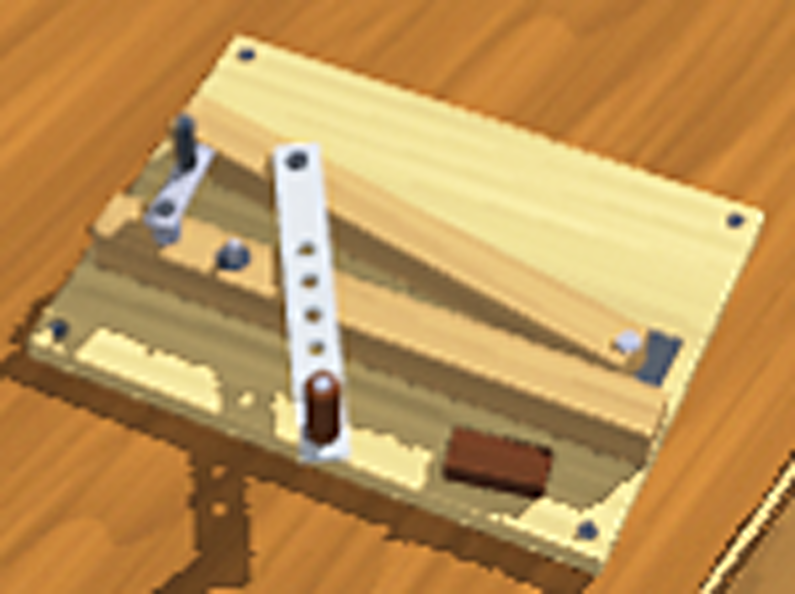

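View pics/b.png

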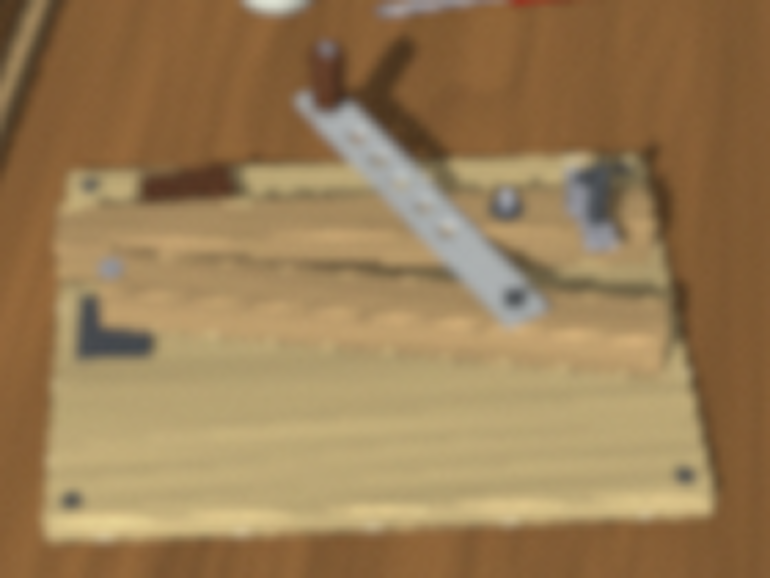

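Crop a, the scene view at 5.3x, gives these pixels:
- Board screws: (247,55), (735,220), (587,530), (58,328)
- Hinge: (627,342)
- Stay pivot screw: (297,160)
- Pin: about (234,248)
- Knob top: (322,382)
- Keeper axis: (165,207)
- Post top: (183,120)

Crop b, the side view at 5.5x, gives:
- Board screws: (71,500), (684,475), (90,185)
- Hinge: (110,268)
- Stay pivot: (515,298)
- Pin tip: (506,193)
- Knob top: (326,46)

The stay lies flat, swung towards the hinge end, and the knob overhangs the board's edge.

```bash
cat > h.py <<'E'
import json,cv2,numpy as np
C={n:{k:np.array(v) for k,v in json.load(open(n+".json")).items()} for n in("scene","side")}
def K(c): return np.array([[c['fx'],0,c['cx']],[0,c['fy'],c['cy']],[0,0,1.]])
def und(c,p): return cv2.undistortPoints(np.array([[p]],float),K(c),c['distortion'])[0,0]
def plane(c,p,z):
    d=c['R'].T@np.r_[und(c,p),1];o=-c['R'].T@c['t'];return o+d*(z-o[2])/d[2]
def tri(ca,a,cb,b):
    X=cv2.triangulatePoints(np.c_[ca['R'],ca['t']],np.c_[cb['R'],cb['t']],und(ca,a),und(cb,b))[:,0];return X[:3]/X[3]
E
python3 - <<'E'
from h import *
np.set_printoptions(precision=4,suppress=True)
A=lambda u,v:((u+.5)/5.3-.5+185,(v+.5)/5.3-.5+160)
B=lambda u,v:((u+.5)/5.5-.5+182,(v+.5)/5.5-.5+135)
S,D=C['scene'],C['side']
for n,a,b,z in[("s_far+y",(735,220),(71,500),.019),("s_near+y",(247,55),(684,475),.019),("s_far-y",(587,530),(90,185),.019),("s_near-y",(58,328),None,.019),
 ("hinge",(627,342),(110,268),.056),("pivot",(297,160),(515,298),.061),("pin",(234,247),(506,195),.066),("knobtop",(322,382),(326,46),.105),("keepax",(165,207),None,.077),("posttop",(183,120),None,.1185),("h3",(312,315),None,.059),("h1",(307,249),(448,230),.059),("h5",(316,348),(354,135),.059)]:
    print(n,plane(S,A(*a),z), plane(D,B(*b),z) if b else'', tri(S,A(*a),D,B(*b)) if b else'')
E
```

```text
s_far+y [0.7369 0.1308 0.019 ] [0.7367 0.1314 0.019 ] [0.7368 0.1311 0.0186]
s_near+y [0.3986 0.0684 0.019 ] [0.398  0.0697 0.019 ] [0.398  0.069  0.0181]
s_far-y [ 0.7823 -0.1199  0.019 ] [ 0.7823 -0.1203  0.019 ] [ 0.7823 -0.1201  0.0192]
s_near-y [ 0.4425 -0.1817  0.019 ]  
hinge [ 0.7431 -0.0172  0.056 ] [ 0.7427 -0.0136  0.056 ] [ 0.7429 -0.0157  0.054 ]
pivot [ 0.5035 -0.0173  0.061 ] [ 0.5027 -0.0154  0.061 ] [ 0.5028 -0.0165  0.0598]
pin [ 0.5163 -0.0987  0.066 ] [ 0.5146 -0.0962  0.066 ] [ 0.515  -0.0977  0.0643]
knobtop [ 0.6351 -0.1726  0.105 ] [ 0.6359 -0.1753  0.105 ] [ 0.6357 -0.1735  0.1065]
keepax [ 0.4694 -0.1048  0.077 ]  
posttop [ 0.4597 -0.0712  0.1185]  
h3 [ 0.5815 -0.1092  0.059 ]  
h1 [ 0.5496 -0.0702  0.059 ] [ 0.5471 -0.0685  0.059 ] [ 0.548  -0.0694  0.0576]
h5 [ 0.5977 -0.1276  0.059 ] [ 0.6143 -0.1459  0.059 ] [ 0.6083 -0.1344  0.0718]
```

Everything checks out. The jig origin is at (0.5142, -0.0978) with yaw 10.3°, the knob is 204.7 mm from the pivot, and the hinge is within 1 mm of where it should be. Moving now.

Call:
play_rows:
  rows:
    - {"slide": [-0.293, 0.177, 0], "delta_rot": [0, 0, 0], "fingers": 1}
    - {"slide": [-0.293, 0.177, 0], "delta_rot": [0, 0, 0], "fingers": 1}
    - {"slide": [-0.293, 0.177, 0], "delta_rot": [0, 0, 0], "fingers": 1}
    - {"slide": [-0.293, 0.177, 0], "delta_rot": [0, 0, 0], "fingers": 1}
    - {"slide": [-0.293, 0.177, 0], "delta_rot": [0, 0, 0], "fingers": 1}
    - {"slide": [-0.293, 0.177, 0], "delta_rot": [0, 0, 0], "fingers": 1}
    - {"slide": [-0.293, 0.177, 0], "delta_rot": [0, 0, 0], "fingers": 1}
    - {"slide": [-0.293, 0.177, 0], "delta_rot": [0, 0, 0], "fingers": 1}

```text
time_s: 1.1
tcp_pos: [0.458, -0.3571, 0.2264]
eef_rot: [180.0, -0.0, -165.3]
contact_force: [0.6, -0.3, -0.1]
gripper_width: 0.0876
gripper_force: 0.0
```

Call:
play_rows:
  rows:
    - {"slide": [-0.293, 0.177, 0], "delta_rot": [0, 0, 0], "fingers": 1}
    - {"slide": [-0.293, 0.177, 0], "delta_rot": [0, 0, 0], "fingers": 1}
    - {"slide": [-0.293, 0.177, 0], "delta_rot": [0, 0, 0], "fingers": 1}
    - {"slide": [-0.293, 0.177, 0], "delta_rot": [0, 0, 0], "fingers": 1}
    - {"slide": [-0.293, 0.177, 0], "delta_rot": [0, 0, 0], "fingers": 1}
    - {"slide": [0, 0, 0], "delta_rot": [0, 0, -1], "fingers": 0}
    - {"slide": [0, 0, 0], "delta_rot": [0, 0, -1], "fingers": 0}
    - {"slide": [0, 0, 0], "delta_rot": [0, 0, -1], "fingers": 0}

```text
time_s: 2.1
tcp_pos: [0.636, -0.1742, 0.2259]
eef_rot: [180.0, -0.1, -151.4]
contact_force: [-0.7, -0.3, 0.0]
gripper_width: 0.0633
gripper_force: 0.0
```

Call:
play_rows:
  rows:
    - {"slide": [0, 0, 0], "delta_rot": [0, 0, -1], "fingers": 0}
    - {"slide": [0, 0, 0], "delta_rot": [0, 0, -1], "fingers": 0}
    - {"slide": [0, 0, 0], "delta_rot": [0, 0, -1], "fingers": 0}
    - {"slide": [0, 0, 0], "delta_rot": [0, 0, -1], "fingers": 0}
    - {"slide": [0, 0, 0], "delta_rot": [0, 0, -1], "fingers": 0}
    - {"slide": [0, 0, 0], "delta_rot": [0, 0, -1], "fingers": 0}
    - {"slide": [0, 0, 0], "delta_rot": [0, 0, -1], "fingers": 0}
    - {"slide": [0, 0, 0], "delta_rot": [0, 0, -1], "fingers": 0}

```text
time_s: 3.1
tcp_pos: [0.6359, -0.1745, 0.226]
eef_rot: [179.9, -0.0, -114.8]
contact_force: [0.2, 0.0, -0.4]
gripper_width: 0.044
gripper_force: 0.0
```

Call:
play_rows:
  rows:
    - {"slide": [0, 0, 0], "delta_rot": [0, 0, -1], "fingers": 0}
    - {"slide": [0, 0, 0], "delta_rot": [0, 0, -1], "fingers": 0}
    - {"slide": [0, 0, 0], "delta_rot": [0, 0, -1], "fingers": 0}
    - {"slide": [0, 0, 0], "delta_rot": [0, 0, -1], "fingers": 0}
    - {"slide": [0, 0, 0], "delta_rot": [0, 0, -1], "fingers": 0}
    - {"slide": [0, 0, 0], "delta_rot": [0, 0, -1], "fingers": 0}
    - {"slide": [0, 0, 0], "delta_rot": [0, 0, -1], "fingers": 0}
    - {"slide": [0, 0, 0], "delta_rot": [0, 0, -1], "fingers": 0}

```text
time_s: 4.1
tcp_pos: [0.6359, -0.1745, 0.226]
eef_rot: [179.9, 0.0, -78.1]
contact_force: [0.4, 0.3, 0.1]
gripper_width: 0.0436
gripper_force: 0.0
```

Call:
play_rows:
  rows:
    - {"slide": [0, 0, 0], "delta_rot": [0, 0, -1], "fingers": 0}
    - {"slide": [0, 0, 0], "delta_rot": [0, 0, -1], "fingers": 0}
    - {"slide": [0, 0, 0], "delta_rot": [0, 0, -1], "fingers": 0}
    - {"slide": [0, 0, 0], "delta_rot": [0, 0, -1], "fingers": 0}
    - {"slide": [0, 0, 0], "delta_rot": [0, 0, -1], "fingers": 0}
    - {"slide": [0, 0, 0], "delta_rot": [0, 0, -1], "fingers": 0}
    - {"slide": [0, 0, 0], "delta_rot": [0, 0, -0.2], "fingers": 0}
    - {"slide": [0, 0, 0], "delta_rot": [0, 0, 0], "fingers": 0}

```text
time_s: 5.1
tcp_pos: [0.6361, -0.1745, 0.2263]
eef_rot: [180.0, 0.0, -49.9]
contact_force: [-0.0, -0.0, -0.1]
gripper_width: 0.0441
gripper_force: 0.0
```

Call:
play_rows:
  rows:
    - {"slide": [0, 0, 0.25], "delta_rot": [0, 0, 0], "fingers": 0}
    - {"slide": [0, 0, 0.25], "delta_rot": [0, 0, 0], "fingers": 0}
    - {"slide": [0, 0, 0.25], "delta_rot": [0, 0, 0], "fingers": 0}
    - {"slide": [0, 0, 0.2], "delta_rot": [0, 0, 0], "fingers": 0}
    - {"slide": [0, 0, 0.1], "delta_rot": [0, 0, 0], "fingers": 0}
    - {"slide": [0, 0, 0], "delta_rot": [0, 0, 0], "fingers": 0}

```text
time_s: 5.85
tcp_pos: [0.6358, -0.1746, 0.0683]
eef_rot: [179.9, 0.1, -49.9]
contact_force: [0.5, 0.7, 0.1]
gripper_width: 0.044
gripper_force: 0.0
```

Call:
play_rows:
  rows:
    - {"slide": [0, 0, 0], "delta_rot": [0, 0, 0], "fingers": -1}
    - {"slide": [0, 0, 0], "delta_rot": [0, 0, 0], "fingers": -1}
    - {"slide": [0, 0, 0], "delta_rot": [0, 0, 0], "fingers": -1}
    - {"slide": [0, 0, 0], "delta_rot": [0, 0, 0], "fingers": -1}
    - {"slide": [0, 0, 0], "delta_rot": [0, 0, 0], "fingers": -1}
  squeeze: 15

```text
time_s: 6.48
tcp_pos: [0.6365, -0.1746, 0.0694]
eef_rot: [-180.0, -0.0, -49.8]
contact_force: [0.2, -0.8, 1.0]
gripper_width: 0.0215
gripper_force: 15.0
```

Call:
play_rows:
  rows:
    - {"slide": [-0.008, 0, -0.043], "delta_rot": [0, 0, 0], "fingers": -1}
    - {"slide": [-0.009, 0, -0.043], "delta_rot": [0, 0, 0], "fingers": -1}
    - {"slide": [-0.01, 0, -0.042], "delta_rot": [0, 0, 0], "fingers": -1}
    - {"slide": [-0.011, 0, -0.042], "delta_rot": [0, 0, 0], "fingers": -1}
    - {"slide": [-0.013, 0, -0.042], "delta_rot": [0, 0, 0], "fingers": -1}
    - {"slide": [-0.014, 0, -0.041], "delta_rot": [0, 0, 0], "fingers": -1}
    - {"slide": [-0.015, 0, -0.041], "delta_rot": [0, 0, 0], "fingers": -1}
    - {"slide": [-0.017, 0, -0.04], "delta_rot": [0, 0, 0], "fingers": -1}

```text
time_s: 7.48
tcp_pos: [0.6268, -0.1633, 0.1196]
eef_rot: [-180.0, -0.0, -49.8]
contact_force: [-0.3, 0.2, -2.3]
gripper_width: 0.0216
gripper_force: 15.0
```

```bash
python3 - <<'E'
from plant import r
import cv2,numpy as np
s=r.get_state();print(s['tcp_pos'],s['eef_rot'],s['contact_force'],s['gripper_width'])
a=r.capture("scene")["image"][150:272,185:335];b=r.capture("side")["image"][125:240,182:322]
w=r.capture("wrist")["image"]
f=lambda i:cv2.resize(i,(400,300),interpolation=cv2.INTER_CUBIC)
cv2.imwrite("pics/c.png",np.vstack([np.hstack([f(a),f(b)]),np.hstack([f(w),f(w)*0])]))
E
```

```text
[ 0.62675344 -0.16331117  0.11963167] [-1.79993703e+02 -7.40419450e-03 -4.98323570e+01] [-0.25149913  0.20894637 -2.33204303] 0.021603714414896218
```

View pics/c.png

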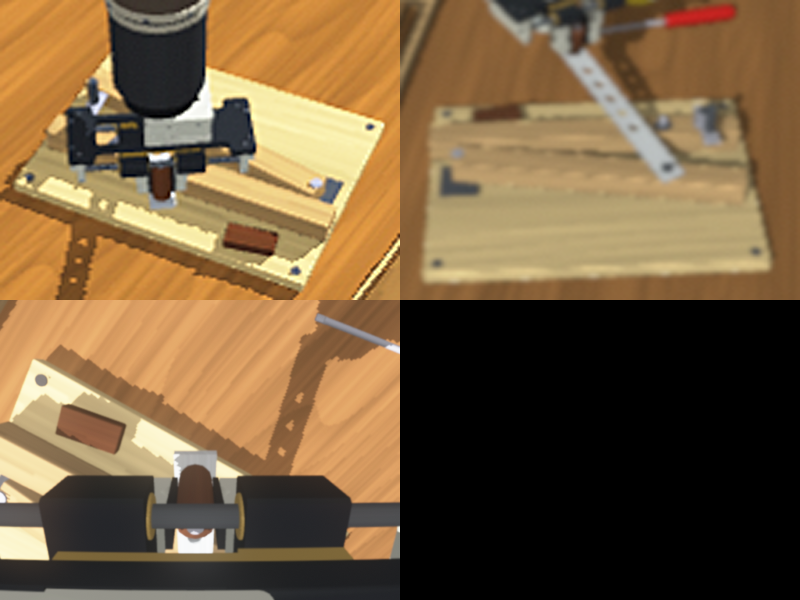

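The stay is lifted and held at a tilt of about 0.25 rad, with the fingers centred on the knob (wrist inset at (195,500)). Now I swing and pull it to the middle-hole position, still raised.

Call:
play_rows:
  rows:
    - {"slide": [-0.027, 0.036, 0], "delta_rot": [0, 0, 0.495], "fingers": -1}
    - {"slide": [-0.0255, 0.037, 0], "delta_rot": [0, 0, 0.495], "fingers": -1}
    - {"slide": [-0.024, 0.038, 0], "delta_rot": [0, 0, 0.495], "fingers": -1}
    - {"slide": [-0.0225, 0.039, 0], "delta_rot": [0, 0, 0.495], "fingers": -1}
    - {"slide": [-0.021, 0.04, 0], "delta_rot": [0, 0, 0.495], "fingers": -1}
    - {"slide": [-0.019, 0.0405, 0], "delta_rot": [0, 0, 0.495], "fingers": -1}
    - {"slide": [-0.0175, 0.0415, 0], "delta_rot": [0, 0, 0.495], "fingers": -1}
    - {"slide": [-0.016, 0.042, 0], "delta_rot": [0, 0, 0.495], "fingers": -1}

```text
time_s: 8.62
tcp_pos: [0.5736, -0.1669, 0.1195]
eef_rot: [-179.9, -0.0, -68.1]
contact_force: [1.7, -0.9, -0.3]
gripper_width: 0.0216
gripper_force: 15.0
```

Call:
play_rows:
  rows:
    - {"slide": [-0.0143, 0.0427, 0], "delta_rot": [0, 0, 0.495], "fingers": -1}
    - {"slide": [-0.0126, 0.0432, 0], "delta_rot": [0, 0, 0.495], "fingers": -1}
    - {"slide": [-0.011, 0.0437, 0], "delta_rot": [0, 0, 0.495], "fingers": -1}
    - {"slide": [-0.009, 0.044, 0], "delta_rot": [0, 0, 0.495], "fingers": -1}
    - {"slide": [-0.0073, 0.0444, 0], "delta_rot": [0, 0, 0.495], "fingers": -1}
    - {"slide": [-0.0056, 0.0447, 0], "delta_rot": [0, 0, 0.495], "fingers": -1}
    - {"slide": [-0.004, 0.045, 0], "delta_rot": [0, 0, 0.495], "fingers": -1}
    - {"slide": [-0.002, 0.045, 0], "delta_rot": [0, 0, 0.495], "fingers": -1}

```text
time_s: 9.62
tcp_pos: [0.5188, -0.1702, 0.1192]
eef_rot: [-180.0, -0.0, -86.2]
contact_force: [-0.4, -0.6, -0.2]
gripper_width: 0.0218
gripper_force: 15.0
```

```bash
python3 - <<'E'
from plant import r
import cv2,numpy as np
s=r.get_state();print(s['tcp_pos'],s['eef_rot'],s['contact_force'],s['gripper_width'])
a=r.capture("scene")["image"];b=r.capture("side")["image"]
cv2.imwrite("pics/sc1.png",a);cv2.imwrite("pics/si1.png",b)
f=lambda i:cv2.resize(i,(400,300),interpolation=cv2.INTER_CUBIC)
a=a[165:255,190:310];b=b[140:230,210:330]
cv2.imwrite("pics/d.png",cv2.resize(b,(800,600),interpolation=cv2.INTER_CUBIC))
E
```

```text
[ 0.51883823 -0.17015184  0.11918846] [-1.79996691e+02 -1.23802693e-02 -8.62113472e+01] [-0.41668854 -0.56479436 -0.21638968] 0.021786714151272753
```

View pics/d.png

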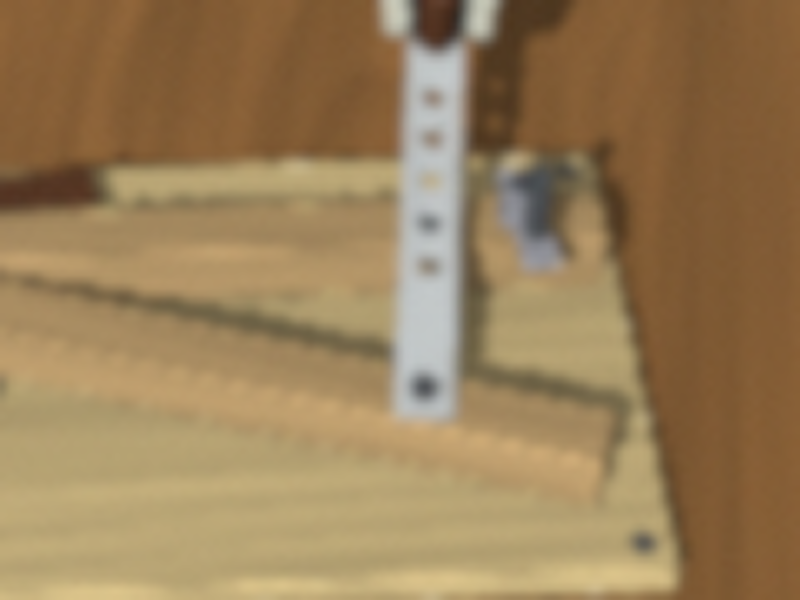

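The side crop at 6.67x shows the pivot screw at (424,386) and the holes at (428,265), (429,222), (431,180), (431,138) and (432,97). The pin shows through hole 2, which may just be parallax from the raised stay, so I'll check the pivot numerically.

```bash
python3 - <<'E'
from h import *
D=C['side'];B=lambda u,v:((u+.5)/6.6667-.5+210,(v+.5)/6.6667-.5+140)
np.set_printoptions(precision=4,suppress=True)
O=np.array([.5142,-.0978]);c,s=np.cos(np.radians(10.3)),np.sin(np.radians(10.3));R=np.array([[c,-s],[s,c]])
p=plane(D,B(424,386),.061)[:2];print(p,R.T@(p-O)*1e3)
for th in(.24,.26):
  for d,q in zip((70,95,120,145,170),((428,265),(429,222),(431,180),(431,138),(432,97))):
    X=plane(D,B(*q),.0565+d*np.sin(th)/1e3)[:2];print(th,d,X,np.linalg.norm(X-p)*1e3,d*np.cos(th))
E
```

```text
[0.5062 0.0229] [ 13.7015 120.1903]
0.24 70 [ 0.5104 -0.0453] 68.33753405453587 67.99365823964207
0.24 95 [ 0.5121 -0.0691] 92.23635951638754 92.27710761094282
0.24 120 [ 0.5132 -0.093 ] 116.08297377057572 116.56055698224355
0.24 145 [ 0.5155 -0.1173] 140.49777356570962 140.8440063535443
0.24 170 [ 0.5172 -0.1416] 164.85333317867352 165.12745572484505
0.26 70 [ 0.5103 -0.0439] 66.97360680965711 67.64729846941593
0.26 95 [ 0.512  -0.0672] 90.32018241535856 91.80704792277875
0.26 120 [ 0.5132 -0.0905] 113.57876823974199 115.96679737614159
0.26 145 [ 0.5154 -0.1142] 137.3681150997768 140.1265468295044
0.26 170 [ 0.517  -0.1378] 161.06034625516347 164.28629628286726
```

The pivot is within 1 mm of its target and the line of holes passes over the pin. Lowering back along the arc, half first.

Call:
play_rows:
  rows:
    - {"slide": [0.016, 0, 0.04], "delta_rot": [0, 0, 0], "fingers": -1}
    - {"slide": [0.015, 0, 0.041], "delta_rot": [0, 0, 0], "fingers": -1}
    - {"slide": [0.014, 0, 0.041], "delta_rot": [0, 0, 0], "fingers": -1}
    - {"slide": [0.012, 0, 0.042], "delta_rot": [0, 0, 0], "fingers": -1}
    - {"slide": [0.011, 0, 0.042], "delta_rot": [0, 0, 0], "fingers": -1}

```text
time_s: 10.35
tcp_pos: [0.5197, -0.1803, 0.0877]
eef_rot: [180.0, 0.0, -86.1]
contact_force: [0.5, -0.4, 0.9]
gripper_width: 0.0217
gripper_force: 15.0
```

Call:
play_rows:
  rows:
    - {"slide": [0.005, 0, 0.021], "delta_rot": [0, 0, 0], "fingers": -1}
    - {"slide": [0.005, 0, 0.021], "delta_rot": [0, 0, 0], "fingers": -1}
    - {"slide": [0.004, 0, 0.021], "delta_rot": [0, 0, 0], "fingers": -1}
    - {"slide": [0.004, 0, 0.021], "delta_rot": [0, 0, 0], "fingers": -1}

```text
time_s: 10.85
tcp_pos: [0.52, -0.1829, 0.0756]
eef_rot: [-180.0, -0.0, -86.1]
contact_force: [-0.4, -0.7, 0.7]
gripper_width: 0.0215
gripper_force: 15.0
```

Call:
play_rows:
  rows:
    - {"slide": [0.003, 0, 0.02], "delta_rot": [0, 0, 0], "fingers": -1}
    - {"slide": [0.003, 0, 0.02], "delta_rot": [0, 0, 0], "fingers": -1}
    - {"slide": [0, 0, 0], "delta_rot": [0, 0, 0], "fingers": -1}

```text
time_s: 11.22
tcp_pos: [0.52, -0.1838, 0.0696]
eef_rot: [180.0, -0.0, -86.1]
contact_force: [-0.9, 0.8, 2.1]
gripper_width: 0.0218
gripper_force: 15.0
```

Call:
play_rows:
  rows:
    - {"slide": [0, 0, 0], "delta_rot": [0, 0, 0], "fingers": 0}
    - {"slide": [0, 0, 0], "delta_rot": [0, 0, 0], "fingers": 0}
    - {"slide": [0, 0, 0], "delta_rot": [0, 0, 0], "fingers": 0}
    - {"slide": [0, 0, 0], "delta_rot": [0, 0, 0], "fingers": 0}

```text
time_s: 11.72
tcp_pos: [0.5199, -0.1837, 0.0697]
eef_rot: [180.0, 0.0, -86.1]
contact_force: [0.0, 0.4, -0.7]
gripper_width: 0.0433
gripper_force: 0.0
```

Call:
play_rows:
  rows:
    - {"slide": [0, 0, -0.2], "delta_rot": [0, 0, 0], "fingers": 0}
    - {"slide": [0, 0, -0.25], "delta_rot": [0, 0, 0], "fingers": 0}
    - {"slide": [0, 0, -0.25], "delta_rot": [0, 0, 0], "fingers": 0}
    - {"slide": [0.4, 0, 0], "delta_rot": [0, 0, 0], "fingers": -1}
    - {"slide": [0.4, 0, 0], "delta_rot": [0, 0, 0], "fingers": -1}
    - {"slide": [0, 0, 0], "delta_rot": [0, 0, 0], "fingers": -1}

```text
time_s: 12.48
tcp_pos: [0.5275, -0.3068, 0.1741]
eef_rot: [180.0, -0.0, -86.4]
contact_force: [-0.1, 0.4, 0.0]
gripper_width: 0.0194
gripper_force: 0.0
```

```bash
python3 - <<'E'
from plant import r
import cv2,numpy as np
s=r.get_state();print(s['time_s'],s['tcp_pos'],s['eef_rot'],s['contact_force'],s['gripper_width'])
a=r.capture("scene")["image"];b=r.capture("side")["image"]
cv2.imwrite("pics/sc2.png",a);cv2.imwrite("pics/si2.png",b)
f=lambda i:cv2.resize(i,(400,300),interpolation=cv2.INTER_CUBIC)
a=a[165:255,185:305];b=b[140:230,210:330]
cv2.imwrite("pics/e.png",np.hstack([f(a),f(b)]))
E
```

```text
12.475 [ 0.52753002 -0.30675973  0.17405594] [ 1.79957629e+02 -1.02867565e-02 -8.63677174e+01] [-0.13757331  0.41239033  0.03499157] 0.019437091138652756
```

View pics/e.png

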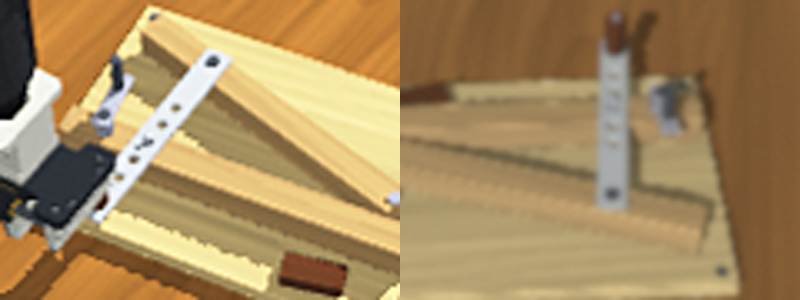

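The middle hole is seated: the pin shows in the third of five holes at (143,143) in the left crop, and the stay lies flat. Next is the keeper, which I'll grip by its post at about (0.460, -0.071).

Call:
play_rows:
  rows:
    - {"slide": [-0.32, 0.069, 0], "delta_rot": [0, 0, 0], "fingers": 0}
    - {"slide": [-0.32, 0.069, 0], "delta_rot": [0, 0, 0], "fingers": 0}
    - {"slide": [-0.32, 0.069, 0], "delta_rot": [0, 0, 0], "fingers": 0}
    - {"slide": [-0.32, 0.069, 0], "delta_rot": [0, 0, 0], "fingers": 0}
    - {"slide": [-0.32, 0.069, 0], "delta_rot": [0, 0, 0], "fingers": 0}
    - {"slide": [0, 0, 0], "delta_rot": [0, 0, 0], "fingers": 0}
    - {"slide": [0, 0, 0], "delta_rot": [0, 0, 0], "fingers": 0}

```text
time_s: 13.45
tcp_pos: [0.4602, -0.0666, 0.175]
eef_rot: [-180.0, 0.0, -86.0]
contact_force: [0.2, 0.9, -0.4]
gripper_width: 0.0437
gripper_force: 0.0
```

```bash
python3 - <<'E'
from plant import r
import cv2,numpy as np
s=r.get_state();print(s['time_s'],s['tcp_pos'],s['eef_rot'],s['contact_force'],s['gripper_width'])
w=r.capture("wrist");print({k:v for k,v in w.items() if k!="image"})
cv2.imwrite("pics/w3.png",w["image"])
E
```

```text
13.45 [ 0.46021804 -0.06664954  0.1750157 ] [-1.79955239e+02  4.77496272e-03 -8.59955863e+01] [ 0.23110835  0.90003488 -0.44451665] 0.04373841872839259
{'fx': 345.6753535519276, 'fy': 345.6753535519276, 'cx': 249.51708888316904, 'cy': 189.05221770398109, 'distortion': array([-0.04435891,  0.        ,  0.        ,  0.        ,  0.        ]), 'T_tool_cam': array([[ 1.09503746e-03, -9.62262730e-01, -2.72119897e-01,
         7.36617947e-02],
       [ 9.99999328e-01,  9.50236617e-04,  6.63896471e-04,
         1.53634157e-03],
       [-3.80264541e-04, -2.72120441e-01,  9.62263125e-01,
        -1.58340680e-01],
       [ 0.00000000e+00,  0.00000000e+00,  0.00000000e+00,
         1.00000000e+00]])}
```

View pics/w3.png

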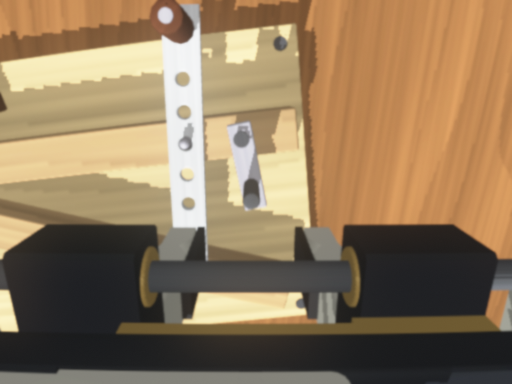

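The wrist view shows the pin in the middle hole at (185,144), the keeper axis at (241,138) and the post running from its foot near (251,183) to its top near (250,201). The knob top is at (166,15).

```bash
python3 - <<'E'
from h import *
from scipy.spatial.transform import Rotation as Ro
c=dict(fx=345.675,fy=345.675,cx=249.517,cy=189.052,distortion=np.array([-.04436,0,0,0,0]))
T=np.array([[1.095e-3,-.962263,-.27212,.07366],[1,9.5e-4,6.64e-4,.001536],[-3.8e-4,-.27212,.962263,-.15834],[0,0,0,1]])
W=np.eye(4);W[:3,:3]=Ro.from_euler('xyz',[180,0,-86.0],degrees=True).as_matrix();W[:3,3]=[.4602,-.0666,.1750]
M=np.linalg.inv(W@T);c['R'],c['t']=M[:3,:3],M[:3,3]
for n,p,z in(("pin",(185,144),.069),("ax",(241,138),.0775),("post",(250,201),.1185),("knob",(166,15),.105)):print(n,plane(c,p,z).round(4))
E
```

```text
pin [ 0.5104 -0.098   0.069 ]
ax [ 0.4676 -0.1067  0.0775]
post [ 0.4585 -0.0715  0.1185]
knob [ 0.5176 -0.182   0.105 ]
```

Call:
play_rows:
  rows:
    - {"slide": [0.033, 0, 0.15], "delta_rot": [0, 0, 0], "fingers": 0}
    - {"slide": [0, 0, 0.2], "delta_rot": [0, 0, 0], "fingers": 0}
    - {"slide": [0, 0, 0.15], "delta_rot": [0, 0, 0], "fingers": 0}
    - {"slide": [0, 0, 0.1], "delta_rot": [0, 0, 0], "fingers": 0}
    - {"slide": [0, 0, 0], "delta_rot": [0, 0, 0], "fingers": 0}

```text
time_s: 14.12
tcp_pos: [0.4597, -0.0735, 0.0835]
eef_rot: [179.8, -0.0, -86.2]
contact_force: [0.6, 0.6, -0.4]
gripper_width: 0.0438
gripper_force: 0.0
```

Call:
play_rows:
  rows:
    - {"slide": [0, 0, 0], "delta_rot": [0, 0, 0], "fingers": -1}
    - {"slide": [0, 0, 0], "delta_rot": [0, 0, 0], "fingers": -1}
    - {"slide": [0, 0, 0], "delta_rot": [0, 0, 0], "fingers": -1}
    - {"slide": [0, 0, 0], "delta_rot": [0, 0, 0], "fingers": -1}
    - {"slide": [0, 0, 0], "delta_rot": [0, 0, 0], "fingers": -1}
    - {"slide": [0, 0, 0], "delta_rot": [0, 0, 0], "fingers": -1}
  squeeze: 10

```text
time_s: 14.88
tcp_pos: [0.4607, -0.0723, 0.0849]
eef_rot: [-180.0, 0.0, -86.1]
contact_force: [-0.3, 1.0, 4.8]
gripper_width: 0.0118
gripper_force: 10.0
```

Call:
play_rows:
  rows:
    - {"slide": [-0.003, -0.0187, 0], "delta_rot": [0, 0, 1], "fingers": -1}
    - {"slide": [-0.003, -0.0187, 0], "delta_rot": [0, 0, 1], "fingers": -1}
    - {"slide": [-0.003, -0.0187, 0], "delta_rot": [0, 0, 1], "fingers": -1}
    - {"slide": [-0.003, -0.0187, 0], "delta_rot": [0, 0, 1], "fingers": -1}
    - {"slide": [-0.003, -0.0187, 0], "delta_rot": [0, 0, 1], "fingers": -1}
    - {"slide": [-0.003, -0.0187, 0], "delta_rot": [0, 0, 1], "fingers": -1}
    - {"slide": [-0.003, -0.0187, 0], "delta_rot": [0, 0, 1], "fingers": -1}
    - {"slide": [-0.003, -0.0187, 0], "delta_rot": [0, 0, 1], "fingers": -1}

```text
time_s: 15.88
tcp_pos: [0.4827, -0.0738, 0.0849]
eef_rot: [180.0, -0.0, -123.0]
contact_force: [-2.2, -0.4, 5.6]
gripper_width: 0.0115
gripper_force: 10.0
```

Call:
play_rows:
  rows:
    - {"slide": [-0.003, -0.0187, 0], "delta_rot": [0, 0, 1], "fingers": -1}
    - {"slide": [-0.003, -0.0187, 0], "delta_rot": [0, 0, 1], "fingers": -1}
    - {"slide": [-0.003, -0.0187, 0], "delta_rot": [0, 0, 1], "fingers": -1}
    - {"slide": [-0.003, -0.0187, 0], "delta_rot": [0, 0, 1], "fingers": -1}
    - {"slide": [-0.003, -0.0187, 0], "delta_rot": [0, 0, 1], "fingers": -1}
    - {"slide": [-0.003, -0.0187, 0], "delta_rot": [0, 0, 1], "fingers": -1}
    - {"slide": [-0.003, -0.0187, 0], "delta_rot": [0, 0, 1], "fingers": -1}
    - {"slide": [0, 0, 0], "delta_rot": [0, 0, 0], "fingers": -1}

```text
time_s: 16.88
tcp_pos: [0.4979, -0.086, 0.0848]
eef_rot: [180.0, -0.1, -155.0]
contact_force: [-3.2, 0.2, 6.1]
gripper_width: 0.0118
gripper_force: 10.0
```

Call:
play_rows:
  rows:
    - {"slide": [-0.0045, -0.0187, 0], "delta_rot": [0, 0, 1], "fingers": -1}
    - {"slide": [-0.0045, -0.0187, 0], "delta_rot": [0, 0, 1], "fingers": -1}
    - {"slide": [-0.0045, -0.0187, 0], "delta_rot": [0, 0, 1], "fingers": -1}
    - {"slide": [-0.0045, -0.0187, 0], "delta_rot": [0, 0, 1], "fingers": -1}
    - {"slide": [0, 0, 0], "delta_rot": [0, 0, 0], "fingers": -1}

```text
time_s: 17.5
tcp_pos: [0.5028, -0.096, 0.0847]
eef_rot: [-180.0, -0.2, -173.3]
contact_force: [-6.8, -1.2, 8.3]
gripper_width: 0.0116
gripper_force: 10.0
```

Call:
play_rows:
  rows:
    - {"slide": [-0.003, -0.0187, 0], "delta_rot": [0, 0, 1], "fingers": -1}
    - {"slide": [0, 0, 0], "delta_rot": [0, 0, 0], "fingers": -1}

```text
time_s: 17.75
tcp_pos: [0.5035, -0.0987, 0.0847]
eef_rot: [-180.0, -0.2, -177.9]
contact_force: [-7.2, -0.0, 8.8]
gripper_width: 0.0116
gripper_force: 10.0
```

Call:
play_rows:
  rows:
    - {"slide": [-0.002, -0.0125, 0], "delta_rot": [0, 0, 0.6], "fingers": -1}
    - {"slide": [0, 0, 0], "delta_rot": [0, 0, 0], "fingers": -1}

```text
time_s: 18.0
tcp_pos: [0.5037, -0.0995, 0.0846]
eef_rot: [180.0, -0.2, 179.4]
contact_force: [-8.6, 6.0, 9.6]
gripper_width: 0.0119
gripper_force: 10.0
```

Call:
play_rows:
  rows:
    - {"slide": [0.004, -0.01, 0], "delta_rot": [0, 0, 0], "fingers": -1}
    - {"slide": [0, 0, 0], "delta_rot": [0, 0, 0], "fingers": -1}
    - {"slide": [0, 0, 0], "delta_rot": [0, 0, 0], "fingers": -1}

```text
time_s: 18.38
tcp_pos: [0.5037, -0.0998, 0.0846]
eef_rot: [179.9, -0.1, 179.4]
contact_force: [-6.9, 13.8, 10.0]
gripper_width: 0.0118
gripper_force: 10.0
```

The keeper is firmly on its stop: the force rose with no further motion, at jig angle ≈ 0°. Releasing and backing off.

Call:
play_rows:
  rows:
    - {"slide": [0, 0, 0], "delta_rot": [0, 0, 0], "fingers": 0}
    - {"slide": [0, 0, 0], "delta_rot": [0, 0, 0], "fingers": 0}
    - {"slide": [0, 0, 0], "delta_rot": [0, 0, 0], "fingers": 0}
    - {"slide": [0, 0, -0.2], "delta_rot": [0, 0, 0], "fingers": 0}
    - {"slide": [0, 0, -0.3], "delta_rot": [0, 0, 0], "fingers": 0}
    - {"slide": [0, 0, -0.3], "delta_rot": [0, 0, 0], "fingers": 0}
    - {"slide": [0, -0.4, 0], "delta_rot": [0, 0, 0], "fingers": 0}
    - {"slide": [0, -0.4, 0], "delta_rot": [0, 0, 0], "fingers": 0}

```text
time_s: 19.38
tcp_pos: [0.5044, -0.2224, 0.2057]
eef_rot: [-180.0, 0.1, 179.6]
contact_force: [1.6, -0.6, -0.5]
gripper_width: 0.0439
gripper_force: 0.0
```

Call:
play_rows:
  rows:
    - {"slide": [0, -0.4, 0], "delta_rot": [0, 0, 0], "fingers": 0}
    - {"slide": [0, -0.4, 0], "delta_rot": [0, 0, 0], "fingers": 0}
    - {"slide": [0, 0, 0], "delta_rot": [0, 0, 0], "fingers": 0}
    - {"slide": [0, 0, 0], "delta_rot": [0, 0, 0], "fingers": 0}

```text
time_s: 19.88
tcp_pos: [0.5022, -0.3417, 0.2041]
eef_rot: [180.0, -0.1, 179.4]
contact_force: [-0.3, 0.7, -0.1]
gripper_width: 0.0435
gripper_force: 0.0
```

```bash
python3 - <<'E'
from plant import r
import cv2,numpy as np
s=r.get_state();print(s['time_s'],s['tcp_pos'],s['eef_rot'],s['contact_force'],s['gripper_width'])
a=r.capture("scene")["image"];b=r.capture("side")["image"]
f=lambda i:cv2.resize(i,(400,300),interpolation=cv2.INTER_CUBIC)
cv2.imwrite("pics/g.png",np.vstack([np.hstack([f(a[165:255,185:305]),f(b[140:230,210:330])]),np.hstack([f(a),f(b)])]))
E
```

```text
19.875 [ 0.50216051 -0.34168431  0.20405857] [ 1.79974726e+02 -5.38951509e-02  1.79352619e+02] [-0.32999077  0.72106895 -0.07177383] 0.043526897247708515
```

View pics/g.png

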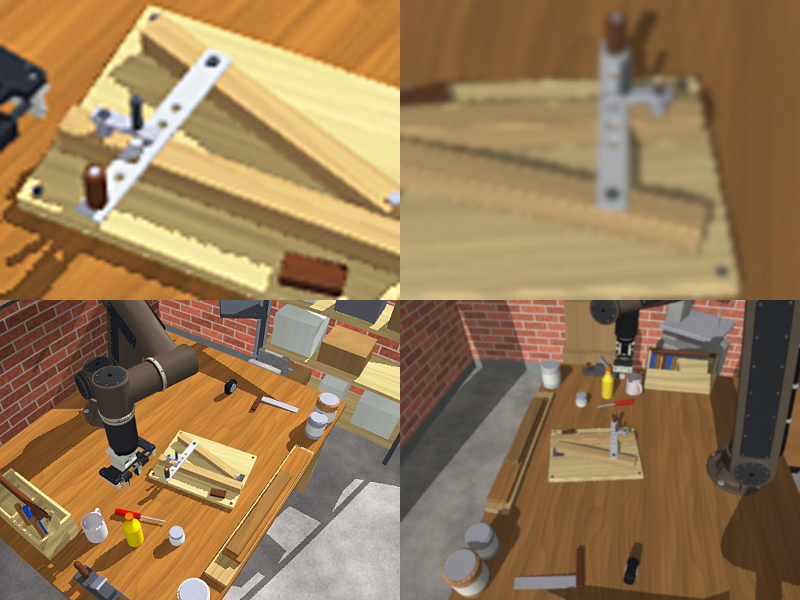

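The keeper lies along the rail over the pin, with its post at (137,105) in the scene crop. The stay is flat with two holes showing on one side of the keeper, and the other things on the bench haven't moved.

```bash
python3 -c "
from plant import r
print(r.close_job())"
```

```text
the job is handed in; nothing more can be done
None
```

The jig is at its middle setting: the third hole is over the pin, the stay lies flat, and the keeper is turned over the pin to its stop. I handed the job in at about 20 s of the 51 s allowed; the bench's other things look unmoved in the last pictures, and no verdict came back.

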